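# Pack the last eggs and shut the carrier

## Task

Pack the three eggs from the mahogany rack into the three empty wells of the egg carrier, one to a well, pointed end down and properly seated, then shut the carrier's lid fully. They are fresh eggs: grip them lightly and set them down, do not drop them. The golf ball is the nest decoy and stays in the rack; leave the eggs already packed and everything else where they are.

Things in the scene. Friction and masses are not known exactly. Their poses are not given: they have to be found in the camera images.
- rack: dark mahogany egg rack, fixed: a board 74 x 290 mm, its top 42 mm above the table, with four holes of 33 mm in a row along its y axis at y = -105, -35, 35 and 105 mm. Origin under its centre on the table. Holds three eggs and a golf ball
- carrier: grey plastic half-dozen egg carrier, fixed: a base 204 mm (its x) by 152 mm (its y), its flat deck 38 mm above the table with six wells of 33 mm, in two rows of three along x (x = -66, 0, 66 mm; y = -33, 33 mm). No walls stand above the deck; they belong to the lid. Origin under its centre on the table, z up
- lid_hinge (a point): middle of the lid's hinge line, which runs along the carrier's x axis on its +y long edge, level with the deck (38 mm above the table)
- lid (a joint): angle of the carrier's lid: 0 is fully shut on the deck, about 1.57 stands upright, 1.75 to 1.98 at the start, leaning back beyond the +y edge with its rim up to 190 mm above the table. Its hinge is stiff: the lid stays at any angle and takes about 2 N at its free edge to swing
- lid_edge (a point): middle of the free edge of the lid, on its outer top face. The lid is a rigid shell 204 x 152 mm and 54 mm deep: with the lid shut this point is 152 mm in -y and 54 mm in z from the hinge, 92 mm above the table. A small pull lip 50 mm wide and 8 mm thick stands out 14 mm at the rim below this edge
- golf_ball: white dimpled golf ball, 42.6 mm, the nest decoy, resting in one hole of the rack. Origin at its centre
- egg_a: fresh bantam egg, cream shell, 38 mm wide, 50 mm tall, about 38 g, standing pointed end down in a hole of the rack. Origin on its axis at the widest section, 29 mm above the tip; z axis to the blunt end. Seated in a rack hole or carrier well, the origin is 14 mm above the deck. Its shell cracks at a fall of 2 cm or a squeeze of over 60 N from each finger
- egg_b: fresh bantam egg, cream shell, 38 mm wide, 50 mm tall, about 38 g, standing pointed end down in a hole of the rack. Origin on its axis at the widest section, 29 mm above the tip; z axis to the blunt end. Seated in a rack hole or carrier well, the origin is 14 mm above the deck. Its shell cracks at a fall of 2 cm or a squeeze of over 60 N from each finger
- egg_c: fresh bantam egg, cream shell, 38 mm wide, 50 mm tall, about 38 g, standing pointed end down in a hole of the rack. Origin on its axis at the widest section, 29 mm above the tip; z axis to the blunt end. Seated in a rack hole or carrier well, the origin is 14 mm above the deck. Its shell cracks at a fall of 2 cm or a squeeze of over 60 N from each finger
- full_a: bantam egg of the same kind and size, already seated in a well of the carrier, pointed end down; origin as for the other eggs, 14 mm above the deck
- full_b: bantam egg of the same kind and size, already seated in a well of the carrier, pointed end down; origin as for the other eggs, 14 mm above the deck
- full_c: bantam egg of the same kind and size, already seated in a well of the carrier, pointed end down; origin as for the other eggs, 14 mm above the deck
- gap_a: an empty well of the carrier (33 mm round): this point is its centre, level with the deck, 38 mm above the table.
- gap_b: an empty well of the carrier (33 mm round): this point is its centre, level with the deck, 38 mm above the table.
- gap_c: an empty well of the carrier (33 mm round): this point is its centre, level with the deck, 38 mm above the table.
- grease_tub: blue plastic grease tub with flip-top lid, 70 mm wide, 60 mm tall, on the table; bystander, origin under it
- dowels: bundle of short wooden dowels in a steel spring clip, 130 x 44 x 50 mm, lying along its x; bystander, origin under it
- tile: white ceramic tile, 108 x 108 x 8 mm, lying flat; bystander, origin under it
- nest_brush: wooden hand brush, 220 x 45 x 42 mm, lying along its x; bystander, origin under it
Mind the look-alikes: they are no part of the job. What is shaped like the egg_a but black or green is not meant.

How it is judged:
On the way, in this order (a step that is already met when the one before it is completed fails the run):
1. each empty well holds one of the three eggs, seated, upright and released, the lid still open (((horizontal distance between egg_a and gap_a below 0.006 m and z of egg_a in the frame of gap_a between 0.01 and 0.018 m and angle between egg_a's own z axis and vertical below 0.5 rad) or (horizontal distance between egg_b and gap_a below 0.006 m and z of egg_b in the frame of gap_a between 0.01 and 0.018 m and angle between egg_b's own z axis and vertical below 0.5 rad) or (horizontal distance between egg_c and gap_a below 0.006 m and z of egg_c in the frame of gap_a between 0.01 and 0.018 m and angle between egg_c's own z axis and vertical below 0.5 rad)) and ((horizontal distance between egg_a and gap_b below 0.006 m and z of egg_a in the frame of gap_b between 0.01 and 0.018 m and angle between egg_a's own z axis and vertical below 0.5 rad) or (horizontal distance between egg_b and gap_b below 0.006 m and z of egg_b in the frame of gap_b between 0.01 and 0.018 m and angle between egg_b's own z axis and vertical below 0.5 rad) or (horizontal distance between egg_c and gap_b below 0.006 m and z of egg_c in the frame of gap_b between 0.01 and 0.018 m and angle between egg_c's own z axis and vertical below 0.5 rad)) and ((horizontal distance between egg_a and gap_c below 0.006 m and z of egg_a in the frame of gap_c between 0.01 and 0.018 m and angle between egg_a's own z axis and vertical below 0.5 rad) or (horizontal distance between egg_b and gap_c below 0.006 m and z of egg_b in the frame of gap_c between 0.01 and 0.018 m and angle between egg_b's own z axis and vertical below 0.5 rad) or (horizontal distance between egg_c and gap_c below 0.006 m and z of egg_c in the frame of gap_c between 0.01 and 0.018 m and angle between egg_c's own z axis and vertical below 0.5 rad)) and contact force between each of egg_a, egg_b, egg_c and the fingers below 0.05 N and linear speed of each of egg_a, egg_b, egg_c below 0.02 m/s and value of joint lid above 1 rad), for 0.2 s.
2. the lid is shut (value of joint lid below 0.035 rad), for 0.2 s.
At the end, for the whole second after the job is handed in: each empty well holds one rack egg, released, at rest, pointed end down: within 6 mm of centre, 4 mm of seated height, 0.5 rad of upright; the other eggs upright, they and the golf ball within 10 mm of their start; the lid shut within 0.035 rad (((horizontal distance between egg_a and gap_a below 0.006 m and z of egg_a in the frame of gap_a between 0.01 and 0.018 m and angle between egg_a's own z axis and vertical below 0.5 rad) or (horizontal distance between egg_b and gap_a below 0.006 m and z of egg_b in the frame of gap_a between 0.01 and 0.018 m and angle between egg_b's own z axis and vertical below 0.5 rad) or (horizontal distance between egg_c and gap_a below 0.006 m and z of egg_c in the frame of gap_a between 0.01 and 0.018 m and angle between egg_c's own z axis and vertical below 0.5 rad)) and ((horizontal distance between egg_a and gap_b below 0.006 m and z of egg_a in the frame of gap_b between 0.01 and 0.018 m and angle between egg_a's own z axis and vertical below 0.5 rad) or (horizontal distance between egg_b and gap_b below 0.006 m and z of egg_b in the frame of gap_b between 0.01 and 0.018 m and angle between egg_b's own z axis and vertical below 0.5 rad) or (horizontal distance between egg_c and gap_b below 0.006 m and z of egg_c in the frame of gap_b between 0.01 and 0.018 m and angle between egg_c's own z axis and vertical below 0.5 rad)) and ((horizontal distance between egg_a and gap_c below 0.006 m and z of egg_a in the frame of gap_c between 0.01 and 0.018 m and angle between egg_a's own z axis and vertical below 0.5 rad) or (horizontal distance between egg_b and gap_c below 0.006 m and z of egg_b in the frame of gap_c between 0.01 and 0.018 m and angle between egg_b's own z axis and vertical below 0.5 rad) or (horizontal distance between egg_c and gap_c below 0.006 m and z of egg_c in the frame of gap_c between 0.01 and 0.018 m and angle between egg_c's own z axis and vertical below 0.5 rad)) and contact force between each of egg_a, egg_b, egg_c and the fingers below 0.05 N and linear speed of each of egg_a, egg_b, egg_c, full_a, full_b, full_c below 0.02 m/s and distance of each of full_a, full_b, full_c, golf_ball from where it was at the start of the episode below 0.01 m and angle between each of full_a, full_b, full_c's own z axis and vertical below 0.5 rad and value of joint lid below 0.035 rad); the robot touches nothing.
It fails at once if an egg is dropped or knocked away: it moves faster than 0.6 m/s while no finger touches it (a fall of about 2 cm) ((linear speed of egg_a above 0.6 m/s and contact force between egg_a and the fingers below 0.02 N) or (linear speed of egg_b above 0.6 m/s and contact force between egg_b and the fingers below 0.02 N) or (linear speed of egg_c above 0.6 m/s and contact force between egg_c and the fingers below 0.02 N) or (linear speed of full_a above 0.6 m/s and contact force between full_a and the fingers below 0.02 N) or (linear speed of full_b above 0.6 m/s and contact force between full_b and the fingers below 0.02 N) or (linear speed of full_c above 0.6 m/s and contact force between full_c and the fingers below 0.02 N)).
It fails at once if an egg is squeezed hard: more than 120 N from both fingers together (60 N each) (contact force between any of egg_a, egg_b, egg_c, full_a, full_b, full_c and the fingers above 120 N).
It fails at once if the golf ball is taken out of its hole or pushed more than 15 mm (distance of golf_ball from where it was at the start of the episode above 0.015 m).
It fails at once if a bystander on the table is moved more than 30 mm (distance of any of grease_tub, dowels, tile, nest_brush from where it was at the start of the episode above 0.03 m).
It also fails if it takes over 72 s, if anything falls off the work surface, if the arm or the gripper's body presses on something with over 40 N, if the wrist force passes 120 N, or if a joint passes its speed limit or range.

## Robot

A 6-joint arm with a two-finger parallel gripper is mounted at the origin on the work surface. World frame = base frame: x ahead of the robot, y to its left, z up, the work surface at z = 0. Lengths are in m, angles in rad, forces in N, time in s.
With the tool pointing down it reaches from about 0.35 to 0.875 m from the base axis. Payload 4.2 kg.
Tool frame: the origin (TCP) lies on the centre line of the jaws, within the pads' length; the fingertips stand 25 mm ahead of it and the grasp point (between the pads) lies 6 mm ahead of it; z points along the fingers, y is the line along which they close (so a half turn about z gives the same grasp; the last joint's range is limited). The gripper opens to 85 mm and grips with 20 to 120 N. Pads are 22 mm wide; open, the fingers measure 114 mm over their backs; the gripper's body (76 mm by 85 mm) begins 54 mm behind the grasp point. The pads swing forward as they close: fully open they stand 13 mm farther back than shut.
Start: joints at [1.51, 0.385, 0.008, 0, -1.194, -0.259], TCP at [0.196, 0.593, 0.256] pointing down, gripper open.
Joint ranges: [-3.14, 3.14], [-1.21, 2.06], [-1.07, 1.41], [-3.16, 2.05], [-2.99, -0.16], [-3.1, 3.1]. Speed limits (rad/s): [2.79, 2.79, 3.14, 3.14, 3.14, 3.14].

## Interface

Orientations are given as a rotation vector (axis times angle).
In Python, from workcell import bot gives the robot as it stands. The module is installed in compiled form; this text tells all that it offers. Calls block until the motion is done:
- bot.reach(position, orientation): joint-space move of the TCP to a pose.
- bot.move_straight(position, rotation=None, v=0.15, until_force=None): straight line of the TCP; rotation=None keeps the orientation; v is the mean speed in m/s. With until_force (N) it stops when the force on the tool has changed by that much, and returns True; else False.
- bot.goto_joints(angles): joint-space move.
- bot.move_gripper(opening, newtons=None): opening from 0.0 (shut) to 1.0 (fully open); newtons is the grip in N (None keeps the last); returns when the fingers have stopped.
- bot.hold(seconds).
- bot.inverse_kinematics(position, orientation): joint angles nearest the present ones, or None.
- bot.get_state(): the state.
- bot.camera(name): name is "scene" or "side" or "wrist"; returns a dict with "pixels" (384x512x3 uint8, red, green, blue), "camera_matrix" (3x3 intrinsics, pixels), "R" (3x3) and "t" (3): a world point X has camera coordinates R X + t. Camera axes: x right, y down, z forward; pixel columns grow to the right and rows downward; lengths in m; the calibration is good to about 2 mm. The wrist camera is an equidistant fisheye: a pixel r from the principal point sees the ray r / f radians off the axis. A picture is of the moment at which its call begins. There is no depth.
A pose or a line that the arm cannot do raises bot.Unreachable and nothing moves.
- bot.hand_in(): hands the job in; it is judged then, once.
The state is a dict: "t": time; "joint_pos": joint angles; "joint_velocities": joint speeds; "effort": joint torques, N m; "position": TCP position; "ee_rot": TCP orientation; "ft_force": force on the tool from outside, world axes, zero at the start; "ft_torque": the same for the moment, N m; "width": opening from 0.0 (shut) to 1.0 (fully open); "gripper_force": force on a finger pad.
Only numpy, scipy, OpenCV 4.12 (cv2) and the standard library are available. Lean on these libraries where they do the work, as an engineer would, in place of code of your own. Each camera call takes 0.05 s, during which the arm holds its last target. There are 200 camera calls.

## Working session

There is one attempt and no reset: what is moved stays moved. The work goes in short steps, each a Python script; the robot and the scene stay as the last script left them, time stands still between calls to the robot, and variables do not carry over. Pictures are saved under pics/ and viewed, at most 10 in all, crops included, and the job is handed in when it is done.

```bash
mkdir -p pics; python3 - <<'E'
from workcell import bot
import cv2,pickle,numpy as np
d={}
for n in("scene","side","wrist"):
    d[n]=bot.camera(n); cv2.imwrite(f"pics/{n}0.png",d[n]["pixels"][:,:,::-1])
    print(n,d[n]["camera_matrix"].tolist(),(-d[n]["R"].T@d[n]["t"]).round(3),d[n]["R"][2].round(3))
pickle.dump(d,open("v0.pkl","wb"));print(bot.get_state())
E
```

```text
scene [[427.76303900641904, 0.0, 249.805295819873], [0.0, 427.76303900641904, 192.6694082517718], [0.0, 0.0, 1.0]] [ 1.478 -0.073  0.881] [-0.772  0.009 -0.635]
side [[432.9445694026121, 0.0, 254.0716169361586], [0.0, 432.9445694026121, 182.6148840048213], [0.0, 0.0, 1.0]] [ 0.141 -1.153  0.921] [ 0.251  0.772 -0.584]
wrist [[297.3186396354542, 0.0, 251.41132935844337], [0.0, 297.3186396354542, 189.15932394069924], [0.0, 0.0, 1.0]] [0.271 0.569 0.374] [-0.295  0.096 -0.951]
{'t': 0.15, 'joint_pos': array([ 1.50958209e+00,  3.85374236e-01,  6.97748786e-03, -3.41185645e-04,
       -1.19400399e+00, -2.58605529e-01]), 'joint_velocities': array([ 4.50574981e-04, -1.51663562e-03,  5.07852439e-03,  1.21748160e-03,
       -9.35089017e-04, -8.99148483e-05]), 'effort': array([-2.37736613e-04, -3.92679048e+01,  1.88582450e+01,  4.18857470e+00,
       -3.41933082e-03, -3.22376216e-06]), 'position': array([0.19635563, 0.59295103, 0.25549266]), 'ee_rot': array([ 3.09987252e+00, -5.00169179e-01, -2.47296523e-04]), 'ft_force': array([-0.05128331, -0.18516065, -0.19335896]), 'ft_torque': array([ 0.01169978,  0.01613179, -0.0118328 ]), 'gripper_force': 0.0, 'width': 1.000789755660597}
```

View pics/scene0.png

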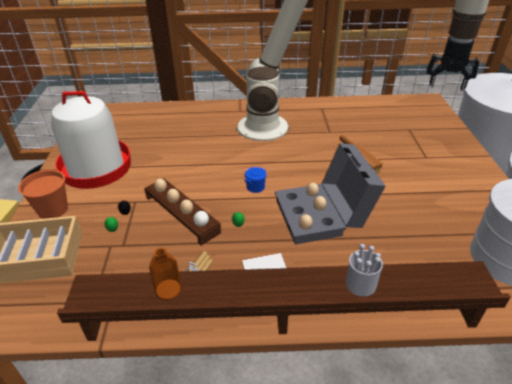

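View pics/side0.png

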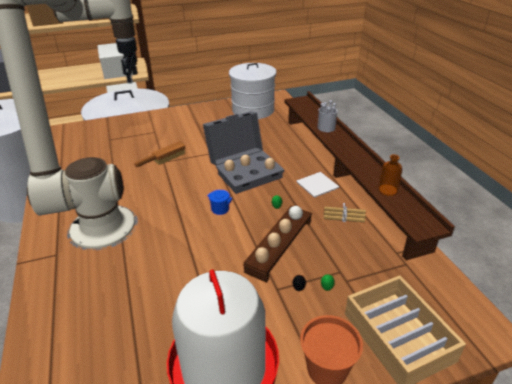

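View pics/wrist0.png

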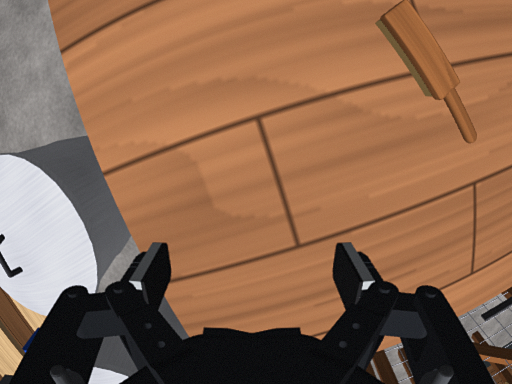

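The scene view shows rack eggs at (160,185), (173,197), (187,207) with the golf ball at (201,218), and the carrier eggs at (313,189), (320,202), (306,221), with the lid on the right (+y). The side view agrees, and the wrist sees only the brush at (425,50).

```bash
cat > h.py <<'E'
import cv2,numpy as np
def ray(c,px,fish=False):
    K=c["camera_matrix"];u=(px[0]-K[0,2])/K[0,0];v=(px[1]-K[1,2])/K[1,1]
    if fish:
        r=np.hypot(u,v)+1e-12; d=np.array([u/r*np.sin(r),v/r*np.sin(r),np.cos(r)])
    else: d=np.array([u,v,1.])
    d=c["R"].T@d; return -c["R"].T@c["t"], d/np.linalg.norm(d)
def plane(c,px,z,fish=False):
    o,d=ray(c,px,fish); return o+d*(z-o[2])/d[2]
def proj(c,X,fish=False):
    p=c["R"]@np.asarray(X)+c["t"];K=c["camera_matrix"]
    if fish:
        r=np.hypot(p[0],p[1]);th=np.arctan2(r,p[2]);q=p[:2]/r*th
    else: q=p[:2]/p[2]
    return q*K[0,0]+K[:2,2]
def tri(rs):
    A=sum(np.eye(3)-np.outer(d,d) for o,d in rs);b=sum((np.eye(3)-np.outer(d,d))@o for o,d in rs)
    return np.linalg.solve(A,b)
def blobs(m,amin,amax):
    n,l,s,c=cv2.connectedComponentsWithStats(m.astype(np.uint8))
    return [(c[i],s[i,4],s[i,:4]) for i in range(1,n) if amin<s[i,4]<amax]
E
python3 - <<'E'
import pickle,numpy as np,cv2
from h import *
d=pickle.load(open("v0.pkl","rb"))
for n,box in(("scene",(140,170,340,240)),("side",(190,140,320,280))):
    im=d[n]["pixels"];hsv=cv2.cvtColor(im,cv2.COLOR_RGB2HSV)
    R,G,B=[im[:,:,i].astype(int) for i in range(3)]
    m=(R>150)&(B>100); k=np.zeros_like(m);k[box[1]:box[3],box[0]:box[2]]=1;m&=k
    print(n)
    for c,a,s in blobs(m,15,600): print(c.round(1),a,s, im[int(c[1]),int(c[0])], plane(d[n],c,.055).round(3))
s=[cv2.resize(d["scene"]["pixels"][165:245,140:390],None,fx=3.2,fy=3.2,interpolation=2),cv2.resize(d["side"]["pixels"][105:285,190:325],None,fx=1.9,fy=1.9,interpolation=2)]
W=max(x.shape[1] for x in s)
cv2.imwrite("pics/c1.png",np.vstack([cv2.copyMakeBorder(x,0,0,0,W-x.shape[1],0) for x in s])[:,:,::-1])
E
```

```text
scene
[160.4 182.6] 77 [156 178  10  10] [234 205 166] [ 0.409 -0.342  0.055]
[313.6 186.4] 76 [309 182  10  11] [229 197 158] [0.453 0.135 0.055]
[173.2 193.3] 83 [168 189  11  10] [231 201 161] [ 0.465 -0.296  0.055]
[321.  200.2] 80 [316 196  11  10] [225 190 152] [0.519 0.147 0.055]
[186.8 204.4] 82 [182 200  10  10] [229 197 157] [ 0.518 -0.25   0.055]
[201.4 216.5] 133 [195 211  14  12] [238 237 233] [ 0.573 -0.203  0.055]
[306.7 218.9] 93 [301 214  12  11] [231 201 160] [0.598 0.095 0.055]
side
[244.  157.7] 45 [241 154   8   9] [220 186 144] [0.529 0.154 0.055]
[268.7 160.9] 48 [265 157   8   9] [226 194 151] [0.608 0.102 0.055]
[228.  162.6] 45 [225 159   8   9] [220 185 145] [0.464 0.143 0.055]
[310.6 183.5] 377 [296 172  24  25] [230 227 226] [ 0.693 -0.079  0.055]
[294.8 210.9] 109 [289 205  12  13] [230 230 223] [ 0.585 -0.196  0.055]
[284.2 223.3] 71 [280 219   9  10] [221 189 149] [ 0.532 -0.239  0.055]
[272.9 237. ] 72 [269 233   9  10] [223 190 148] [ 0.479 -0.285  0.055]
[260.6 252.3] 84 [256 248  10  11] [221 187 147] [ 0.424 -0.331  0.055]
[228.5 275.2] 243 [215 270  33  10] [222 223 218] [ 0.316 -0.383  0.055]
[202.2 276.4] 101 [191 272  19   8] [231 231 228] [ 0.25  -0.364  0.055]
```

View pics/c1.png

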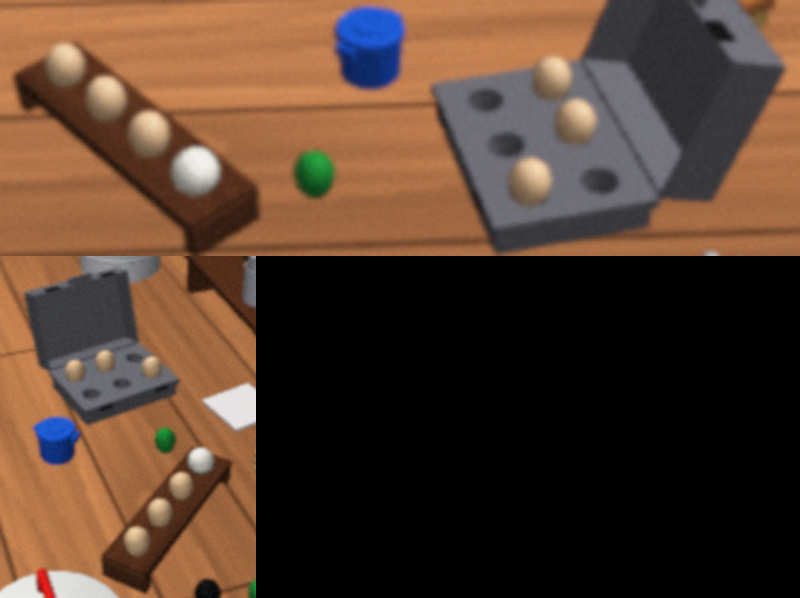

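The crop confirms it. The empty wells are carrier (-66,-33), (0,-33) and (66,33), and the golf ball is in the rack's +x-end hole. Next I take closer wrist views of both parts.

```bash
cat >> h.py <<'E'
from scipy.spatial.transform import Rotation as Ro
def down(yaw):
    "tool z down, tool x axis at world angle yaw"
    c,s=np.cos(yaw),np.sin(yaw)
    return Ro.from_matrix(np.array([[c,s,0],[s,-c,0],[0,0,-1.]])).as_rotvec()
E
python3 - <<'E'
from workcell import bot
from h import *
import pickle
d=pickle.load(open("v0.pkl","rb"));s=bot.get_state()
T=Ro.from_rotvec(s["ee_rot"]).as_matrix();c=d["wrist"]
print("cam in tool",(T.T@(-c["R"].T@c["t"]-s["position"])).round(3),"axis",(T.T@c["R"][2]).round(3),"toolx",T[:,0].round(2))
# scene+side triangulation
P=[((160.4,182.6),(260.6,252.3)),((173.2,193.3),(272.9,237)),((186.8,204.4),(284.2,223.3)),((201.4,216.5),(294.8,210.9)),
((313.6,186.4),(228,162.6)),((321,200.2),(244,157.7)),((306.7,218.9),(268.7,160.9))]
for a,b in P: print(tri([ray(d["scene"],a),ray(d["side"],b)]).round(4))
for n,p in(("wc",(0.50,0.11)),("wr",(0.495,-0.27))):
    for yaw in np.arange(-3.1,3.2,.52):
        print(n,round(yaw,2),None if (q:=bot.inverse_kinematics([*p,.26],down(yaw))) is None else q.round(2))
E
```

```text
cam in tool [ 0.079 -0.001 -0.118] axis [-0.31   0.     0.951] toolx [ 0.95 -0.31  0.  ]
[ 0.4211 -0.3396  0.064 ]
[ 0.4752 -0.2935  0.0638]
[ 0.5283 -0.248   0.0633]
[ 0.5815 -0.2026  0.0618]
[0.4612 0.1332 0.0612]
[0.5262 0.1458 0.0607]
[0.6045 0.0936 0.061 ]
wc -3.1 [ 0.53  0.19 -0.26  0.   -1.12 -2.06]
wc -2.58 [ 0.53  0.19 -0.26  0.   -1.12 -1.54]
wc -2.06 [ 0.53  0.19 -0.26  0.   -1.12 -1.02]
wc -1.54 [ 0.53  0.19 -0.26  0.   -1.12 -0.5 ]
wc -1.02 [ 0.53  0.19 -0.26  0.   -1.12  0.02]
wc -0.5 [ 0.53  0.19 -0.26  0.   -1.12  0.54]
wc 0.02 [ 0.53  0.19 -0.26  0.   -1.12  1.06]
wc 0.54 [ 0.53  0.19 -0.26  0.   -1.12  1.58]
wc 1.06 [ 0.53  0.19 -0.26  0.   -1.12  2.1 ]
wc 1.58 [ 0.53  0.19 -0.26  0.   -1.12  2.62]
wc 2.1 None
wc 2.62 [ 0.53  0.19 -0.26  0.   -1.12 -2.63]
wc 3.14 [ 0.53  0.19 -0.26  0.   -1.12 -2.11]
wr -3.1 [-0.21  0.28 -0.14  0.   -1.15 -1.32]
wr -2.58 [-0.21  0.28 -0.14  0.   -1.15 -0.8 ]
wr -2.06 [-0.21  0.28 -0.14  0.   -1.15 -0.28]
wr -1.54 [-0.21  0.28 -0.14  0.   -1.15  0.24]
wr -1.02 [-0.21  0.28 -0.14  0.   -1.15  0.76]
wr -0.5 [-0.21  0.28 -0.14  0.   -1.15  1.28]
wr 0.02 [-0.21  0.28 -0.14  0.   -1.15  1.8 ]
wr 0.54 [-0.21  0.28 -0.14  0.   -1.15  2.32]
wr 1.06 [-0.21  0.28 -0.14  0.   -1.15  2.84]
wr 1.58 [-0.21  0.28 -0.14  0.   -1.15 -2.92]
wr 2.1 [-0.21  0.28 -0.14  0.   -1.15 -2.4 ]
wr 2.62 [-0.21  0.28 -0.14  0.   -1.15 -1.88]
wr 3.14 [-0.21  0.28 -0.14 -0.   -1.15 -1.36]
```

```bash
python3 - <<'E'
from workcell import bot
from h import *
import pickle
d={}
for n,p,yaw in(("wc",(0.532,0.113),.19-np.pi/2),("wr",(0.5015,-0.271),.706-np.pi)):
    p=np.array(p)-.02*np.array([np.cos(yaw),np.sin(yaw)])
    bot.reach([*p,.30],down(yaw)); bot.hold(.3); d[n]=bot.camera("wrist"); print(n,bot.get_state()["position"],bot.get_state()["t"])
pickle.dump(d,open("v1.pkl","wb"))
cv2.imwrite("pics/w1.png",np.hstack([d[n]["pixels"][60:330,60:450] for n in d])[:,:,::-1])
for n in d:
    im=d[n]["pixels"].astype(int);R,B=im[:,:,0],im[:,:,2]
    for c,a,s in blobs((R>150)&(B>105),150,4000): print(n,c.round(1),a,s,im[int(c[1]),int(c[0])],plane(d[n],c,.06,True).round(4))
E
```

```text
wc [0.52817265 0.13296881 0.29993027] 2.55
wr [ 0.51697025 -0.25747449  0.30003815] 4.35
wc [125.5  28.8] 3945 [93  0 68 63] [248 247 247] [ 0.7148 -0.0062  0.06  ]
wc [196.4 116.1] 638 [182 102  29  29] [251 239 210] [0.6033 0.0922 0.06  ]
wc [505.1 154.6] 987 [496 109  16  87] [241 239 232] [0.1255 0.0341 0.06  ]
wc [332.7 165.1] 307 [325 128  20  71] [220 156 105] [0.4252 0.1196 0.06  ]
wc [251.2 168.3] 593 [237 155  29  27] [250 236 206] [0.5258 0.1441 0.06  ]
wc [303.8 168.4] 563 [290 155  28  27] [247 232 199] [0.461  0.1314 0.06  ]
wc [232.3 201. ] 435 [196 197  84  18] [151 153 162] [0.5414 0.1912 0.06  ]
wr [506.1  38.9] 767 [499   2  13  81] [230 228 218] [ 0.0979 -0.0899  0.06  ]
wr [21.6 77.7] 2103 [  0  19  55 134] [116 119 128] [ 0.6332 -0.6002  0.06  ]
wr [250.6  56.6] 636 [237  43  28  29] [249 237 207] [ 0.4208 -0.3392  0.06  ]
wr [250.7 114.6] 646 [238 100  27  30] [250 239 210] [ 0.4741 -0.2935  0.06  ]
wr [250.8 171.2] 598 [238 157  27  29] [250 238 210] [ 0.5273 -0.2478  0.06  ]
wr [250.6 222.2] 723 [236 207  30  31] [241 241 240] [ 0.5802 -0.2029  0.06  ]
wr [408.  254.2] 432 [382 239  49  42] [152 153 161] [0.4675 0.0216 0.06  ]
wr [186.  278.5] 301 [168 263  45  30] [204 169 115] [ 0.7135 -0.215   0.06  ]
wr [442.4 282.3] 152 [436 274  13  17] [231 202 168] [0.4573 0.1352 0.06  ]
wr [266.8 317.1] 1560 [232 296  75  37] [248 247 248] [ 0.6915 -0.0741  0.06  ]
```

View pics/w1.png

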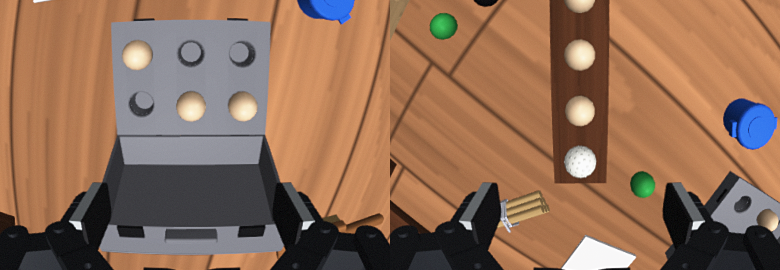

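Wrist and two-view fixes agree within 2 mm. The picture shows the carrier with empty wells at crop (190,53), (242,53) and (142,103), the open lid below it, and the rack row clear on both sides. I'll pick the first egg now.

```bash
cat >> h.py <<'E'
def fit(loc,w):
    loc,w=np.array(loc),np.array(w);a,b=loc-loc.mean(0),w-w.mean(0)
    th=np.arctan2((a[:,0]*b[:,1]-a[:,1]*b[:,0]).sum(),(a*b).sum());R=np.array([[np.cos(th),-np.sin(th)],[np.sin(th),np.cos(th)]])
    t=w.mean(0)-R@loc.mean(0);return th,R,t,np.linalg.norm(loc@R.T+t-w,axis=1)
# rack +y axis along the row towards the golf ball -> use row coordinate as local x
rth,rR,rt,rres=fit([(-.105,0),(-.035,0),(.035,0)],[(.4210,-.3394),(.4747,-.2935),(.5278,-.2479)])
cth,cR,ct,cres=fit([(-.066,.033),(0,.033),(.066,-.033)],[(.4611,.1323),(.5260,.1450),(.6039,.0929)])
RY,CY=rth-np.pi,cth-np.pi/2
def egg(i): return rR@np.array([(-.105,-.035,.035)[i],0])+rt
def gap(i): return cR@np.array([(0,-.033),(-.066,-.033),(.066,.033)][i])+ct
def pick(bot,i,zg=.071):
    e=egg(i);bot.move_gripper(.75,20);bot.reach([*e,.20],down(RY));bot.move_straight([*e,.10],v=.15)
    hit=bot.move_straight([*e,zg],v=.06,until_force=5)
    bot.move_gripper(0.,20);s=bot.get_state();print("pick",hit,s["position"].round(4),s["width"],s["gripper_force"],s["t"])
    return s["position"][2]
def place(bot,j,zp,op=.62):
    g=gap(j);bot.reach([*g,.23],down(CY));bot.move_straight([*g,zp+.02],v=.15)
    hit=bot.move_straight([*g,zp],v=.03,until_force=4);s=bot.get_state();print("place",hit,s["position"].round(4),s["ft_force"].round(2),s["width"])
    bot.move_gripper(op,20);bot.move_straight([*g,.20],v=.15);print(bot.get_state()["t"])
E
python3 - <<'E'
from workcell import bot
from h import *
print(rth,rres,cth,cres,ct)
z=pick(bot,2);p=egg(2)
bot.move_straight([*p,.16],v=.1);bot.hold(.2);s=bot.get_state();print(s["ft_force"],s["width"],s["gripper_force"])
np.save("z.npy",z)
a=bot.camera("wrist")["pixels"];b=bot.camera("scene")["pixels"]
cv2.imwrite("pics/p1.png",np.hstack([a[100:384,100:420],cv2.resize(b[120:240,130:330],None,fx=2.36,fy=2.37)[:284]])[:,:,::-1])
E
```

```text
0.7083948977680781 [0.00042734 0.00022361 0.00021128] 0.19465685463198948 [2.38814055e-04 7.94014759e-05 3.17513746e-04] [0.53246106 0.11260774]
pick False [ 0.5297 -0.2493  0.0725] 0.4263110637209885 20.58690905570984 6.9833
[-0.76698651  0.18496028 -0.31595221] 0.4237499983978036 20.485375821590424
```

View pics/p1.png

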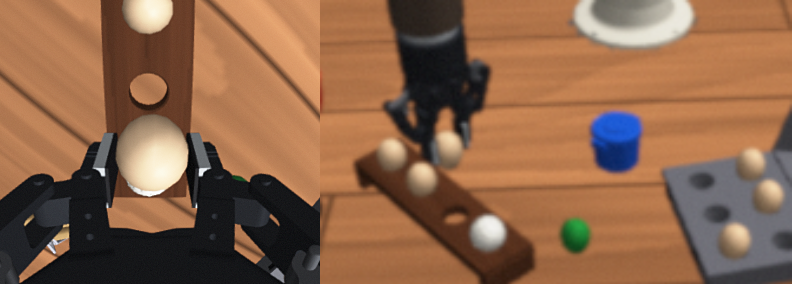

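The egg hangs upright between the pads at crop (152,150), and the hole below it is empty at (148,88). I'll place it.

```bash
python3 - <<'E'
from workcell import bot
from h import *
place(bot,0,.067)
g=gap(0)-.03*np.array([np.cos(CY),np.sin(CY)]);bot.hold(.2)
c=bot.camera("wrist");im=c["pixels"].astype(int)
for q,a,s in blobs((im[:,:,0]>150)&(im[:,:,2]>105),300,6000): print(q.round(1),a,s,((plane(c,q,.056,True)[:2]-ct)@cR).round(4))
b=bot.camera("scene")["pixels"]
cv2.imwrite("pics/p2.png",np.hstack([c["pixels"][30:314,60:480],cv2.resize(b[150:250,265:390],None,fx=2.84,fy=2.84)])[:,:,::-1])
E
```

```text
place True [0.5391 0.0799 0.0716] [ 2.16 -1.46 -0.2 ] 0.42530836453983273
12.5333
[249.9 180.2] 1035 [231 163  39  35] [ 0.0002 -0.0349]
[179.  182.9] 980 [161 166  37  35] [ 0.0666 -0.0324]
[242.4 253.3] 1210 [204 233  65  37] [0.0078 0.042 ]
```

View pics/p2.png

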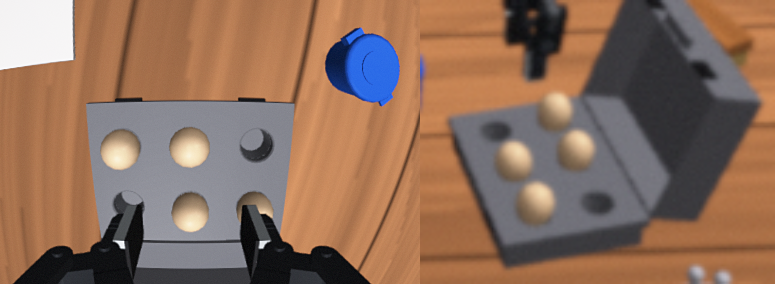

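The new egg sits in the middle front well at crop (190,147), within 2 mm of centre. The remaining empty wells are at (257,145) and (130,205). On to the other two.

```bash
python3 - <<'E'
from workcell import bot
from h import *
for i,j in((1,1),(0,2)):
    pick(bot,i); bot.move_straight([*egg(i),.20],v=.15); place(bot,j,.067)
bot.move_straight([*gap(2),.26],v=.2)
y=CY;g=ct-.0*np.array([np.cos(y),np.sin(y)])
bot.reach([*g,.27],down(y));bot.hold(.2)
c=bot.camera("wrist");im=c["pixels"].astype(int)
for q,a,s in blobs((im[:,:,0]>150)&(im[:,:,2]>105),300,6000): print(q.round(1),a,s,((plane(c,q,.06,True)[:2]-ct)@cR).round(4))
b=bot.camera("scene");e=bot.camera("side")
import pickle;pickle.dump((b,e,c),open("v2.pkl","wb"))
cv2.imwrite("pics/p3.png",np.hstack([c["pixels"][30:314,80:440],cv2.resize(b["pixels"][130:250,270:390],None,fx=2.367,fy=2.367),])[:,:,::-1])
print(bot.get_state()["t"])
E
```

```text
pick False [ 0.4766 -0.2949  0.0724] 0.4288306633853357 20.509449541568756 16.3167
place True [0.4744 0.0672 0.0717] [ 3.1  -1.42  1.08] 0.4280123317769403
21.625
pick False [ 0.4235 -0.3406  0.0724] 0.42271749811912734 20.57334154844284 25.2083
place True [0.5911 0.1572 0.0715] [ 1.77 -1.26 -0.04] 0.4311683167127329
31.0583
[117.4  34.9] 4972 [83  0 72 75] [ 0.1537 -0.1579]
[250.9 133.3] 768 [235 118  32  31] [ 0.0002 -0.0362]
[309.6 134.1] 718 [295 119  30  31] [-0.0654 -0.0361]
[192.5 136. ] 736 [177 121  31  31] [ 0.0656 -0.0339]
[508.6 176.2] 317 [505 143   7  64] [-0.3981  0.0076]
[194.7 190.2] 646 [180 176  30  29] [0.0661 0.0299]
[251.5 192.1] 653 [235 178  32  28] [-0.0005  0.0322]
[307.6 192.4] 612 [293 178  29  28] [-0.0665  0.0326]
[227.1 208.9] 583 [189 190  79  27] [0.0284 0.0533]
32.2583
```

View pics/p3.png

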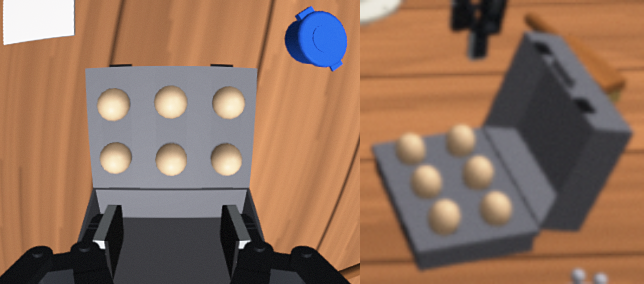

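All six eggs sit in their wells, each within about 3 mm of centre, and the lid is still open. Now I'll swing the lid shut with closed fingers from behind, following the arc.

```bash
python3 - <<'E'
from workcell import bot
from h import *
rv=down(CY)
W=lambda y,tip:[*(cR@np.array([0,y])+ct),tip+.025]
bot.move_gripper(0.,20)
bot.reach(W(.10,.26),rv);bot.reach(W(.25,.26),rv)
bot.move_straight(W(.25,.125),v=.2)
r=.112;P=lambda t:(.076-r*np.cos(t)+.054*np.sin(t)+.011,.038+r*np.sin(t)+.054*np.cos(t))
for y,z in[(.19,.125)]+[P(t) for t in np.linspace(np.pi/2,0.08,9)]:
    bot.move_straight(W(y,z),v=.12);s=bot.get_state();print(round(y,3),round(z,3),s["ft_force"].round(1))
y,z=P(0);print(bot.move_straight(W(y,z-.008),v=.04,until_force=15),bot.get_state()["position"][2]-.025,bot.get_state()["ft_force"].round(1))
bot.move_straight(W(y,.20),v=.15);bot.reach(W(-.20,.30),rv);bot.hold(.2)
b=bot.camera("scene")["pixels"];e=bot.camera("side")["pixels"];print(bot.get_state()["t"])
cv2.imwrite("pics/p4.png",np.hstack([cv2.resize(b[150:250,140:390],None,fx=2,fy=2),cv2.resize(e[110:260,200:325],None,fx=1.333,fy=1.3333)[:200]])[:,:,::-1])
E
```

```text
0.19 0.125 [-0.1 -0.3  0.1]
0.141 0.15 [ 0.3  0.7 -0.1]
0.119 0.158 [-0.6 -0.2  0.3]
0.097 0.162 [-1.4 -0.6 -0.3]
0.073 0.162 [ 0.2  0.1 -0.3]
0.051 0.157 [-1.  -0.4  0.7]
0.029 0.148 [-0.3  0.3 -0.2]
0.01 0.136 [-0.2  0.1  0.2]
-0.007 0.12 [-0.6 -0.3  0.2]
-0.02 0.101 [ 0.8 -0.5  1. ]
True 0.0920523584901966 [-1.8  1.2  7.5]
41.1083
```

View pics/p4.png

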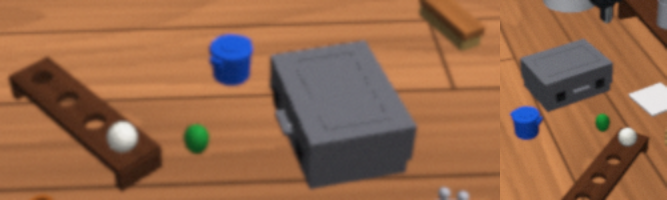

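The lid looks flat and shut in both views, with the golf ball still at crop (122,136). I'll check with one firm press by the free edge and one near the hinge, then hand in.

```bash
python3 - <<'E'
from workcell import bot
from h import *
rv=down(CY)
W=lambda y,tip:[*(cR@np.array([0,y])+ct),tip+.025]
bot.reach(W(-.06,.14),rv);h=[]
for y in(-.06,.045):
    bot.move_straight(W(y,.105),v=.15)
    k=bot.move_straight(W(y,.082),v=.03,until_force=15);h.append(bot.get_state()["position"][2]-.025);print(k,h[-1])
    bot.move_straight(W(y,.12),v=.15)
print("angle",(h[0]-h[1])/.105)
bot.move_straight(W(.0,.25),v=.25);bot.hold(.3);print(bot.get_state()["t"])
if abs(h[0]-h[1])<.002: print(bot.hand_in())
E
```

```text
True 0.09204725207471565
True 0.0920941406259837
angle -0.000446557631124323
45.9417
the job is handed in; nothing more can be done
None
```

I packed the three rack eggs into the empty wells, shut the lid fully (both probe presses met it at 92 mm, so it is level), left the golf ball in its hole and handed the job in at about 46 s; no verdict came back.

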